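Fold the sprung recipe stand flat into its case

ROBOT

A 6-joint arm with a two-finger parallel gripper is mounted at the origin on a cart in front of the work surface, level with it; the furniture and walls round the work are solid. World frame = base frame: x ahead of the robot, y to its left, z up, the work surface at z = 0. Lengths are in mm, angles in degrees, forces in N, time in s.
With the tool pointing down it reaches from about 350 to 850 mm from the base axis. Payload 8.1 kg.
Tool frame: the origin (TCP) lies midway between the tips of the shut fingers; the grasp point (between the pads) lies 19 mm behind it; z points along the fingers, y is the line along which they close (so a half turn about z gives the same grasp; the last joint's range is limited). The gripper opens to 85 mm and grips with 20 to 120 N. Pads are 22 mm wide; open, the fingers measure 114 mm over their backs; the gripper's body (76 mm by 85 mm) begins 54 mm behind the grasp point. The pads swing forward as they close: fully open they stand 13 mm farther back than shut.
Start: joints at [70.336, 7.471, 85.268, -0, 87.261, -4.893], TCP at [152.95, 580.182, 231.292] pointing down, gripper open.
Joint ranges: [-169.43, 169.43], [-51.17, 129.36], [1.28, 143.12], [-76.62, 256.62], [0, 156.53], [-152.29, 152.29]. Speed limits (degrees/s): [136.94, 136.94, 159.86, 180, 180, 180].

INTERFACE

Orientations are given as [roll, pitch, yaw] about the fixed x, y, z axes, in that order (R = Rz(yaw) Ry(pitch) Rx(roll)).
In Python, from bench import r gives the robot as it stands.
- The arm moves only by the tool apply_moves, never from a script. Its argument "steps" is a list of rows, each a list of 7 numbers: the opening, from -1 (shut) to 1 (fully open), then the shift along the tool's x, y, z in mm, then the turn, a rotation vector about the tool's x, y, z in units of 5 degrees (1.0 is 5 degrees). A call has exactly 8 rows; each row shifts and turns the commanded pose from where the row before left it, along the tool's axes as they then stand; what a row does not reach is not made up. A row lasts 1/10 s, in which the tool goes at most 50 mm and 8.59 degrees, less where a joint would pass 70% of its speed; a pose out of reach is approached as far as the arm can. A call is refused whole if a number of a shift passes 50 or a number of a turn 1, either way. A call with a gripper value outside its range is refused whole. The fingers move at their own pace and stop on an object; "squeeze" is the grip in N (left out, the last holds). Time passes only in rows, so rows that do not move let the fingers close, or fill a call up. It gives the time, the measured TCP pose, the force, the opening and the grip force at its end, in the units of the state.
- r.sense(): the state, without advancing time (a new reading comes with each control period).
- r.snapshot(name): name is "scene" or "side" or "wrist"; returns a dict with "color" (420x560x3 uint8, blue, green, red), "depth" (420x560 float32, mm along the optical axis (not along the pixel's ray), 0 where there is no reading), "mtx" (3x3 intrinsics, pixels), "T" (4x4, takes a point from camera to world coordinates); the wrist camera has in their place "hand_eye" (4x4, takes a point from camera to tool coordinates, whose origin is the TCP and whose axes are the flange's). Camera axes: x right, y down, z forward; pixel columns grow to the right and rows downward; lengths in mm; the calibration is good to about 2 mm. A picture is of the moment at which its call begins: read the wrist's pose just before it.
- r.hand_in(): hands the job in; it is judged then, once.
The state is a dict: "time": time; "joint_pos": joint angles; "qd": joint speeds; "joint_efforts": joint torques, N m; "tool_pos": TCP position; "tcp_rot": TCP orientation; "ft_force": force on the tool from outside, world axes, zero at the start; "wrist_torque": the same for the moment, N m; "finger_gap": finger opening in mm; "grip_force": force on a finger pad.
Only numpy, scipy, OpenCV 4.12 (cv2) and the standard library are available. Lean on these libraries where they do the work, as an engineer would, in place of code of your own. Each camera call takes 0.05 s, during which the arm holds its last target. There are 200 camera calls.

TASK

Fold the recipe stand away. While its back leaf is still standing, fold the front ledge down flat on to the floor of the case and fold the top leaf right over on to the face of the back leaf; then swing the back leaf down over them against its springs and press its free edge home until the catches in both cheeks have snapped over it and it stays shut by itself. The catches may be set higher or lower from one stand to the next, so go by feel and do not force it; do not disturb the salt shaker, the tin or the mustard jar.

Things in the scene. Friction and masses are not known exactly. Their poses are not given: they have to be found in the camera images.
- stand: case of the folding recipe stand, light wood, 153 x 207 x 57 mm, fixed to the worktop by suction feet. Origin: centre of its underside. x points from the ledge (front) to the back leaf's hinge (rear), y along all hinges, z up. Floor top at z = 15 mm; its two cheeks (side walls, inner faces at y = +-88 mm) rise to z = 57 mm
- back_leaf_hinge (a point): middle of the back leaf's hinge axis: x = +64, y = 0, z = 48 mm in the case's frame
- back_leaf (a joint): back leaf: wood, 168 mm wide, 10 mm thick, its mid-plane through its hinge axis, free edge 112 mm from it. 0 = open, leaning 15 degrees rearward of upright; grows as it swings forward and down; 1.83 = level in the case, back side up at z = 53 mm. Hinge springs drive it back to 0 (0.3 N m there, 0.55 N m when shut) unless latched. Latched it rests between 1.73 and 1.92
- top_leaf_hinge (a point): middle of the top leaf's hinge axis, along the back leaf's free edge: 114 mm from the back leaf's hinge axis and 5.5 mm in front of the back leaf's mid-plane (on its face side)
- top_leaf (a joint): top leaf: wood, 160 mm wide, 8 mm thick, free edge 80 mm from its hinge axis; unfolded, its back side lies 9 mm behind that axis. 0 = straight on above the back leaf; grows as it folds forward and over; 3.14 = flat on the back leaf's face. Stiff hinge (0.09 N m): it stays where it is left
- ledge_hinge (a point): middle of the ledge's hinge axis: x = -70, y = 0, z = 20 mm in the case's frame
- ledge (a joint): front ledge: aluminium plate 168 mm wide, 6 mm thick, its mid-plane through its hinge axis, free rim 36 mm from it. 0 = standing, leaning 8 degrees outward (to the front); grows as it folds back and down; 1.71 = flat on the case floor. Stiff hinge (0.05 N m): it stays where it is left
- back_leaf_plate (a point): centre of the steel finger plate on the back side of the back leaf, 96 mm from its hinge; the place to press
- top_leaf_tip (a point): middle of the top leaf's free edge
- ledge_rim (a point): middle of the ledge's free rim
- salt_shaker: salt shaker, 44 x 44 x 90 mm, stands beside the stand's far cheek; bystander. Origin: centre of its underside
- tuna_tin: tuna tin, 86 x 86 x 40 mm; bystander. Origin: centre of its underside
- mustard_jar: mustard jar, 62 x 62 x 90 mm; bystander. Origin: centre of its underside
- catch_line (a point): point of the case (x = -42, y = 0, z = 48 mm) midway between the two catches. In each cheek a bevelled spring catch, on a striker plate screwed on in slotted holes, takes a side nose of the back leaf (106 mm from its hinge). Both plates are set at one height, which varies by +-9 mm and is not measured: press until the leaf snaps past (15 to 22 N) and stops hard. The stand bears 50 N

How it is judged (in metres and radians):
On the way, in this order (a step that is already met when the one before it is completed fails the run):
1. ledge and top leaf folded while the back leaf is still up (value of joint ledge above 1.2 rad and value of joint top_leaf above 2.6 rad and value of joint back_leaf below 0.6 rad), for 0.1 s.
2. back leaf pressed home (value of joint back_leaf above 1.7 rad), for 0.2 s.
At the end, for the whole second after the job is handed in: ledge flat on the case floor (over 1.55 rad), top leaf flat on the back leaf (over 2.7 rad), back leaf at rest, held down in the case by its catches alone (over 1.70 rad; unlatched, its springs throw it open); salt shaker, tuna tin and mustard jar within 30 mm of where they stood (value of joint ledge above 1.55 rad and value of joint top_leaf above 2.7 rad and value of joint back_leaf above 1.7 rad and velocity of joint back_leaf below 0.05 rad/s and distance of each of salt_shaker, tuna_tin, mustard_jar from where it was at the start of the episode below 0.03 m); the robot touches nothing.
It fails at once if the stand is forced: more than 50 N on it (contact force between any of the fingers, the arm and stand above 50 N).
It fails at once if a bystander is knocked over (angle between any of salt_shaker, mustard_jar's own z axis and vertical above 0.6 rad).
It also fails if it takes over 61 s, if anything falls off the work surface, if the arm or the gripper's body presses on something with over 40 N, if the wrist force passes 120 N, or if a joint passes its speed limit or range.

## Working session

There is one attempt and no reset: what is moved stays moved. The work goes in short steps, Python scripts to look and compute and a tool call to move; the robot and the scene stay as the last step left them, time stands still between calls to the robot, and variables do not carry over. Pictures are saved under pics/ and viewed, at most 10 in all, crops included, and the job is handed in when it is done.

Besides the shell and the picture viewer there is one more tool, called after "Emit:" as name(argument=value, ...) on one line, values as JSON. apply_moves: Moves the arm, as the interface text tells. Its arguments: {"type":"object","properties":{"steps":{"type":"array"},"squeeze":{"type":"number"}},"required":["steps"]}

```bash
mkdir -p pics; cat > h.py <<'E'
import numpy as np,cv2
from bench import r
def snap(n,f):
    s=r.snapshot(n); cv2.imwrite(f'pics/{f}.png',s['color']); np.savez(f'pics/{f}.npz',**{k:v for k,v in s.items() if k!='name'}); return s
def pt(s,u,v,T=None,w=2):
    d=s['depth'][v-w:v+w+1,u-w:u+w+1]; d=np.median(d[d>0]); K=s['mtx']
    p=np.array([(u-K[0,2])*d/K[0,0],(v-K[1,2])*d/K[1,1],d,1]); return ((s['T'] if T is None else T)@p)[:3]
E
python3 - <<'E'
from h import *
a=snap('scene','scene0');b=snap('side','side0')
print(a['T'].round(2),b['T'].round(2),a['mtx'],r.sense())
E
```

```text
[[ 6.3000e-01 -3.6000e-01  6.9000e-01 -2.4656e+02]
 [-7.8000e-01 -2.9000e-01  5.6000e-01 -8.1945e+02]
 [-0.0000e+00 -8.9000e-01 -4.6000e-01  7.0019e+02]
 [ 0.0000e+00  0.0000e+00  0.0000e+00  1.0000e+00]] [[ 1.00000e+00  5.00000e-02 -2.00000e-02  5.62460e+02]
 [ 5.00000e-02 -8.50000e-01  5.20000e-01 -1.02084e+03]
 [ 1.00000e-02 -5.20000e-01 -8.50000e-01  1.47222e+03]
 [ 0.00000e+00  0.00000e+00  0.00000e+00  1.00000e+00]] [[415.70393487   0.         286.41336642]
 [  0.         415.70393487 207.2504647 ]
 [  0.           0.           1.        ]] {'time': 0.1, 'joint_pos': array([ 7.03375242e+01,  7.51226128e+00,  8.53225692e+01,  1.09435814e-03,
        8.72625526e+01, -4.89278121e+00]), 'qd': array([ 0.02444515, -0.04023208, -0.2608929 ,  0.05748235,  0.12603251,
        0.09023271]), 'joint_efforts': array([ 1.20037203e-03, -5.70949960e+01, -5.01940835e+01, -1.95720713e-04,
        8.33195052e-03,  1.31735962e-05]), 'tool_pos': array([152.76147329, 579.71319147, 230.3384184 ]), 'tcp_rot': array([-1.79903065e+02, -9.39496757e-03,  1.65230244e+02]), 'ft_force': array([-0.0865726 , -0.05521749, -0.18175707]), 'wrist_torque': array([ 0.05072039, -0.00926185, -0.02790852]), 'grip_force': 0.0, 'finger_gap': 85.20825707806458}
```

View pics/scene0.png

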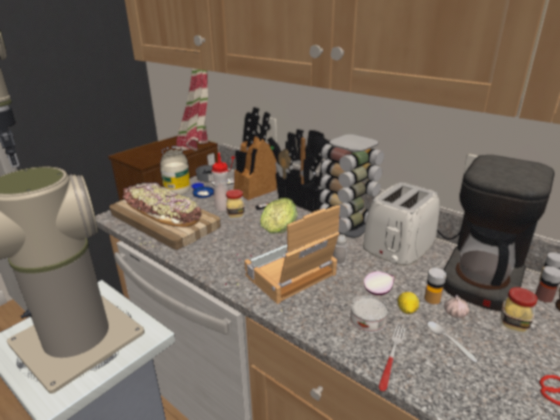

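View pics/side0.png

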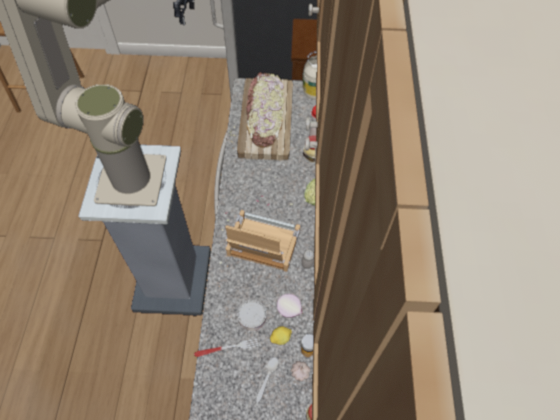

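The scene view shows the stand at about (293,262) with its ledge at left (265,255) and the back and top leaves at (312,245). The tin is at (369,312) and the jar may be at (235,203). The side view shows the stand at (263,240) and the salt shaker at (308,260). I'll enlarge these areas.

```bash
python3 - <<'E'
import cv2,numpy as np
a=cv2.imread('pics/scene0.png')[195:335,220:400]; b=cv2.imread('pics/side0.png')[200:280,215:325]
cv2.imwrite('pics/c1.png',cv2.resize(a,None,fx=4.2,fy=4.2,interpolation=cv2.INTER_CUBIC))
cv2.imwrite('pics/c2.png',cv2.resize(b,None,fx=7,fy=7,interpolation=cv2.INTER_CUBIC))
E
```

```text
(no output)
```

View pics/c1.png

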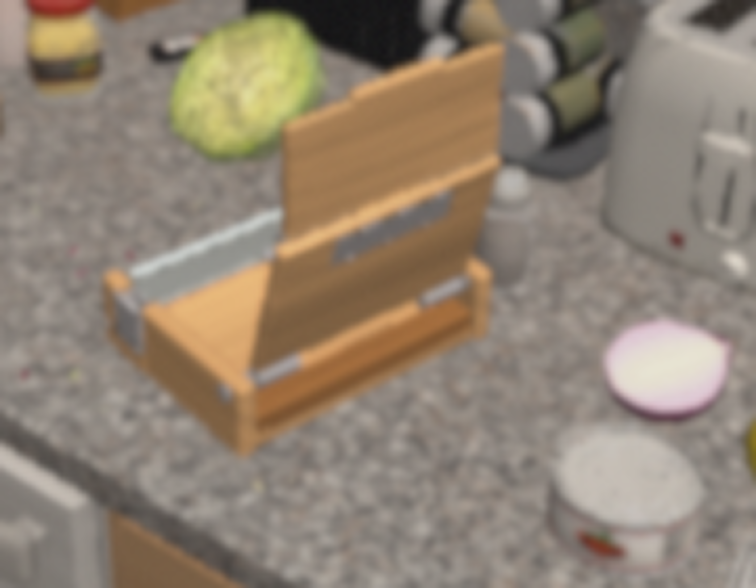

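View pics/c2.png

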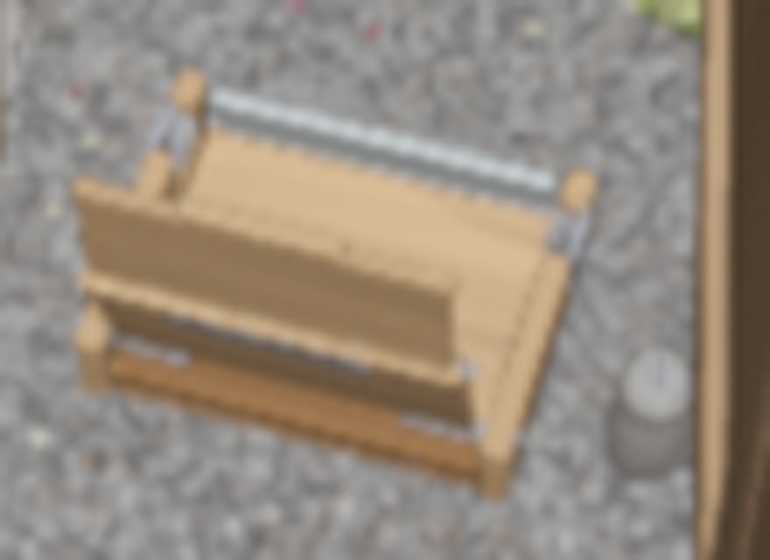

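The crops give clear case corners in both views. I'll fit the pose from them, then take leaf geometry from depth.

```bash
cat > fit.py <<'E'
from h import *
from scipy.optimize import least_squares
a=dict(np.load('pics/scene0.npz'));b=dict(np.load('pics/side0.npz'))
X,Y=76.5,103.5
A=[((X,-Y,0),(247,450)),((X,-Y,57),(240,390)),((-X,-Y,0),(112,348)),((-X,-Y,57),(105,280)),((X,Y,0),(487,335)),((X,Y,57),(491,268))]
B=[((X,-Y,0),(88,390)),((X,-Y,57),(78,345)),((X,Y,57),(509,462)),((-X,-Y,57),(175,75)),((-X,Y,57),(598,175))]
obs=[(a,p,np.array(c)/4.2+[220,195]-.4) for p,c in A]+[(b,p,np.array(c)/7+[215,200]-.4) for p,c in B]
def proj(s,P):
    q=np.linalg.inv(s['T'])@np.append(P,1); q=s['mtx']@q[:3]; return q[:2]/q[2]
def W(v,p):
    c,n=np.cos(v[2]),np.sin(v[2]); return np.array([c*p[0]-n*p[1]+v[0],n*p[0]+c*p[1]+v[1],p[2]])
f=lambda v:np.concatenate([proj(s,W(v,p))-c for s,p,c in obs])
if __name__=='__main__':
    o=least_squares(f,[500,50,-1.6],loss='soft_l1',x_scale=[10,10,.1]); v=o.x
    print(v,np.degrees(v[2]),f(v).reshape(-1,2).round(1))
    c,n=np.cos(v[2]),np.sin(v[2]); R=np.array([[c,n],[-n,c]])
    for nm,s in(('sc',a),('sd',b)):
        h,w=s['depth'].shape;u,vv=np.meshgrid(range(w),range(h));d=s['depth'];K=s['mtx']
        P=np.stack([(u-K[0,2])*d/K[0,0],(vv-K[1,2])*d/K[1,1],d,np.ones_like(d)],-1)@s['T'].T
        P=P[d>0][:,:3]; q=P.copy(); q[:,:2]=(P[:,:2]-v[:2])@R.T
        m=(abs(q[:,0])<150)&(abs(q[:,1])<65)&(q[:,2]>60); q=q[m]
        for z in range(60,260,15):
            g=q[(q[:,2]>=z)&(q[:,2]<z+15)]
            if len(g)>3: print(nm,z,len(g),np.median(g,0).round(1),np.percentile(g[:,0],[5,95]).round(1))
        if len(q):print(q[q[:,2].argmax()].round(1))
    for n_,uv in(('tin',(369,309)),('salt',(341,240)),('jar',(235,206))):
        p=pt(a,*uv); print(n_,p.round(),(R@(p[:2]-v[:2])).round())
    p=pt(b,308,254);print('salt side',p.round(),(R@(p[:2]-v[:2])).round())
E
python3 fit.py
```

```text
[ 487.2990334  -239.47884278   -1.79885116] -103.06657939494423 [[-0.2  4.5]
 [ 1.1  0.6]
 [-1.3 -0.5]
 [-0.7 -1.4]
 [ 2.2  0.9]
 [ 2.3 -0.2]
 [-1.   1.1]
 [-1.  -0.6]
 [ 1.  -0.8]
 [ 0.3 -1.7]
 [ 0.7 -1. ]]
sc 60 140 [72.1 -4.8 67.6] [69.7 74.4]
sc 75 142 [76.4 -4.4 83. ] [73.5 78.6]
sc 90 136 [79.9 -3.7 97.7] [77.6 82.8]
sc 105 147 [ 84.1  -4.5 112.8] [81.6 86.6]
sc 120 144 [ 88.1  -4.  127.7] [85.6 91.1]
sc 135 166 [ 92.9  -2.7 143.2] [90.2 95.2]
sc 150 202 [ 93.   -4.1 155.5] [87.8 96. ]
sc 165 205 [ 94.9  -3.5 172.5] [92.7 96.7]
sc 180 217 [ 94.6  -3.2 187.8] [92.8 96.7]
sc 195 224 [ 94.8  -3.7 202.4] [92.7 96.7]
sc 210 229 [ 94.4  -4.5 217.7] [92.6 96.5]
sc 225 243 [ 94.2  -4.4 232.7] [89.2 96.4]
sc 240 10 [ 93.3  -0.4 240.1] [90.3 94.2]
[ 93.5 -16.8 240.8]
sd 60 38 [74.4 -1.8 67.9] [72.3 76.8]
sd 75 37 [78.4 -5.7 82.8] [75.8 80.4]
sd 90 39 [82.1 15.1 96.6] [80.8 84.6]
sd 105 41 [ 86.4  -8.7 112.4] [84.3 88.3]
sd 120 36 [ 90.2   7.4 126.8] [88.5 93.2]
sd 135 51 [ 95.   -1.  145.3] [92.9 97.7]
sd 150 96 [ 95.5  -1.9 154.7] [93.1 97.9]
sd 165 103 [ 9.640e+01 -1.000e-01  1.719e+02] [93.6 98.4]
sd 180 102 [ 96.8  -2.3 187.2] [94.5 99.1]
sd 195 106 [ 96.9   1.2 202.9] [94.5 99.2]
sd 210 113 [ 96.7  -2.  217.2] [94.4 99. ]
sd 225 175 [ 95.1   4.6 233. ] [90.2 98.7]
sd 240 8 [ 94.3  -7.1 241.6] [92.6 95.9]
[ 93.4  19.  244.1]
tin [ 465. -490.   35.] [250.  35.]
salt [ 619. -312.   82.] [ 41. 144.]
jar [619. 110.  54.] [-370.   49.]
salt side [ 629. -312.   86.] [ 38. 155.]
```

Pose fit: the stand is at (487, -239) with yaw -103°. The top leaf is already about 15° forward and the salt shaker is at stand coordinates (40, 148). The tool is nearly aligned with the stand, with tool x = -stand y, tool y = -stand x and tool z down. I'm moving to the front of the ledge.

Emit:
apply_moves(steps=[[-1,-33,-36,-2,0,0,-0.35],[-1,-33,-36,-2,0,0,0],[-1,-33,-36,0,0,0,0],[-1,-33,-36,0,0,0,0],[-1,-33,-36,0,0,0,0],[-1,-33,-36,0,0,0,0],[-1,-33,-36,0,0,0,0],[-1,-33,-36,0,0,0,0]])

```text
time: 0.9
tool_pos: [344.3, 237.6, 235.1]
tcp_rot: [180.0, 0.0, 167.0]
ft_force: [1.5, 0.8, -0.1]
finger_gap: -0.2
grip_force: 0.0
```

```bash
cat > st.py <<'E'
from h import *
v=np.array([487.3,-239.5,-1.79885]);c,n=np.cos(v[2]),np.sin(v[2])
R=np.array([[c,n,0],[-n,c,0],[0,0,1]])
def st():
    s=r.sense(); p=s['tool_pos']-[v[0],v[1],0]
    print('t',round(s['time'],2),'stand xyz',(R@p).round(1),'rot',s['tcp_rot'].round(1),'F',(R@s['ft_force']).round(1),'j',s['joint_pos'].round(0))
if __name__=='__main__': st()
E
python3 st.py
```

```text
t 0.9 stand xyz [-432.4 -247.2  235.1] rot [180.   0. 167.] F [-1.1  1.3 -0.1] j [ 28. -22. 112.  -0.  90. -49.]
```

Emit:
apply_moves(steps=[[-1,-31,-38,0,0,0,0],[-1,-31,-38,0,0,0,0],[-1,-31,-38,0,0,0,0],[-1,-31,-38,0,0,0,0],[-1,-31,-38,0,0,0,0],[-1,-31,-38,0,0,0,0],[-1,-31,-38,0,0,0,0],[-1,-25,-30,0,0,0,0]])

```text
time: 1.7
tool_pos: [513.4, -106.2, 234.8]
tcp_rot: [-180.0, -0.0, 166.9]
ft_force: [0.6, 0.6, 0.6]
finger_gap: 0.0
grip_force: 0.0
```

Emit:
apply_moves(steps=[[-1,0,0,40,0,0,0],[-1,0,0,40,0,0,0],[-1,0,0,40,0,0,0],[-1,0,0,20,0,0,0],[-1,0,0,0,0,0,0],[-1,0,0,0,0,0,0],[-1,0,0,0,0,0,0],[-1,0,0,0,0,0,0]])

```text
time: 2.5
tool_pos: [514.5, -103.9, 97.4]
tcp_rot: [-180.0, 0.2, 167.0]
ft_force: [0.3, -0.0, -0.3]
finger_gap: -0.3
grip_force: 0.0
```

```bash
python3 st.py
```

```text
t 2.5 stand xyz [-138.2   -4.2   97.4] rot [-180.     0.2  167. ] F [-0.   0.3 -0.3] j [-17.   2. 106.  -0.  72. -94.]
```

Emit:
apply_moves(steps=[[-1,0,0,26,0,0,0],[-1,0,0,26,0,0,0],[-1,0,-20,0,0,0,0],[-1,0,-15,0,0,0,0],[-1,0,-10,0,0,0,0],[-1,0,-10,0,0,0,0],[-1,0,-10,0,0,0,0],[-1,0,0,0,0,0,0]])

```text
time: 3.3
tool_pos: [498.6, -168.2, 43.9]
tcp_rot: [-180.0, 0.1, 166.9]
ft_force: [0.1, -0.2, 0.2]
finger_gap: 0.1
grip_force: 0.0
```

```bash
python3 st.py
```

```text
t 3.3 stand xyz [-72.   -5.1  43.9] rot [-1.800e+02  1.000e-01  1.669e+02] F [0.1 0.1 0.2] j [ -24.    6.  107.   -0.   67. -101.]
```

Emit:
apply_moves(steps=[[-1,0,-7,0,0,0,0],[-1,0,-6,2,0,0,0],[-1,0,-4,3,0,0,0],[-1,0,-3,4,0,0,0],[-1,0,-3,4,0,0,0],[-1,0,-2,4,0,0,0],[-1,0,0,0,0,0,0],[-1,0,0,0,0,0,0]])

```text
time: 4.1
tool_pos: [492.5, -191.3, 26.0]
tcp_rot: [-180.0, -0.0, 167.0]
ft_force: [-0.2, 0.1, -0.2]
finger_gap: -0.1
grip_force: 0.0
```

```bash
python3 st.py
```

```text
t 4.1 stand xyz [-48.2  -5.9  26. ] rot [-180.   -0.  167.] F [-0.1 -0.2 -0.2] j [ -27.    8.  107.   -0.   65. -104.]
```

Emit:
apply_moves(steps=[[-1,0,0,1.5,0,0,0],[-1,0,0,1.5,0,0,0],[-1,0,0,1,0,0,0],[-1,0,0,0.5,0,0,0],[-1,0,0,0,0,0,0],[-1,0,0,0,0,0,0],[-1,0,0,0,0,0,0],[-1,0,0,0,0,0,0]])

```text
time: 4.9
tool_pos: [493.0, -191.4, 23.0]
tcp_rot: [-180.0, 0.0, 167.0]
ft_force: [-4.9, 1.7, 10.9]
finger_gap: -0.2
grip_force: 5.6
```

```bash
python3 - <<'E'
from st import *
st(); s=snap('side','side1')
cv2.imwrite('pics/c3.png',cv2.resize(s['color'][190:290,200:330],None,fx=5.5,fy=5.5,interpolation=cv2.INTER_CUBIC))
E
```

```text
t 4.9 stand xyz [-48.1  -5.3  23. ] rot [-180.    0.  167.] F [-0.5 -5.2 10.9] j [ -27.    8.  107.   -0.   64. -104.]
```

View pics/c3.png

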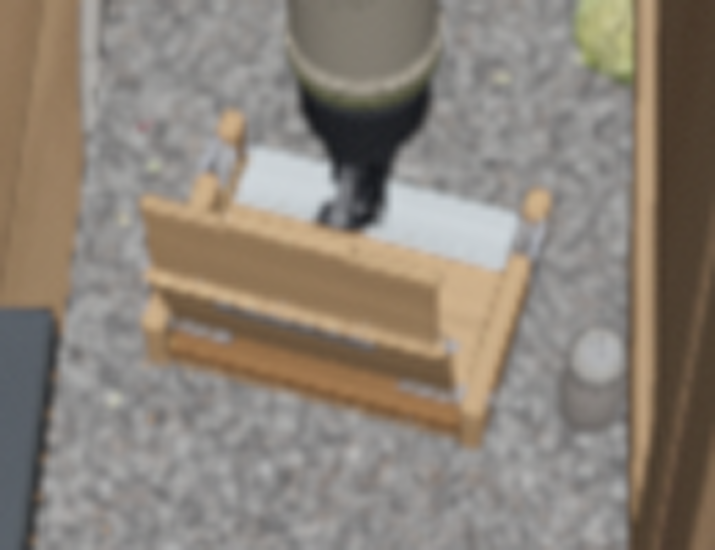

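The crop shows the aluminium ledge flat on the floor from (240,180) to (510,240), with the finger pressing it at (350,205), z 23 mm and 11 N. Next I'm rising and going over to the rear of the top leaf.

Emit:
apply_moves(steps=[[-1,0,0,-30,0,0,0],[-1,0,0,-45,0,0,0],[-1,0,0,-45,0,0,0],[-1,0,0,-45,0,0,0],[-1,0,0,-45,0,0,0],[-1,0,0,-45,0,0,0],[-1,0,-30,-5,0,0,0],[-1,0,-40,0,0,0,0]])

```text
time: 5.75
tool_pos: [478.6, -259.5, 285.3]
tcp_rot: [-179.9, 0.3, 167.2]
ft_force: [0.6, 0.3, -0.7]
finger_gap: 0.3
grip_force: 0.0
```

```bash
python3 st.py
```

```text
t 5.75 stand xyz [ 21.5  -4.  285.3] rot [-179.9    0.3  167.2] F [-0.5  0.5 -0.7] j [ -34.   -2.   90.    0.   92. -111.]
```

Emit:
apply_moves(steps=[[-1,0,-40,0,0,0,0],[-1,0,-40,0,0,0,0],[-1,0,-30,0,0,0,0],[-1,0,0,0,0,0,0],[-1,0,0,0,0,0,0],[-1,0,0,0,0,0,0],[-1,0,0,0,0,0,0],[-1,0,0,0,0,0,0]])

```text
time: 6.55
tool_pos: [452.7, -365.7, 282.0]
tcp_rot: [-180.0, 0.0, 167.1]
ft_force: [0.1, 0.4, 0.2]
finger_gap: -0.0
grip_force: 0.0
```

```bash
python3 st.py
```

```text
t 6.55 stand xyz [130.7  -5.2 282. ] rot [-180.     0.   167.1] F [-0.4 -0.   0.2] j [ -44.    4.   84.    0.   92. -121.]
```

Emit:
apply_moves(steps=[[-1,0,0,30,0,0,0],[-1,0,0,30,0,0,0],[-1,0,8,0,0,0,0],[-1,0,12,0,0,0,0],[-1,0,8,0,0,0,0],[-1,0,8,0,0,0,0],[-1,0,8,2,0,0,0],[-1,0,7,2,0,0,0]])

```text
time: 7.35
tool_pos: [464.5, -316.5, 219.0]
tcp_rot: [-179.9, 0.1, 167.0]
ft_force: [-0.1, -0.0, 0.3]
finger_gap: -0.1
grip_force: 0.7
```

```bash
python3 st.py
```

```text
t 7.35 stand xyz [ 80.2  -4.8 219. ] rot [-1.799e+02  1.000e-01  1.670e+02] F [ 0.1 -0.1  0.3] j [ -40.    2.   93.    0.   86. -116.]
```

Emit:
apply_moves(steps=[[-1,0,7,4,0,0,0],[-1,0,7,5,0,0,0],[-1,0,7,6,0,0,0],[-1,0,7,7,0,0,0],[-1,0,7,7,0,0,0],[-1,0,7,7,0,0,0],[-1,0,7,7,0,0,0],[-1,0,3,7,0,0,0]])

```text
time: 8.15
tool_pos: [475.5, -265.3, 166.9]
tcp_rot: [180.0, -0.0, 167.0]
ft_force: [-0.8, -0.7, 1.1]
finger_gap: 0.0
grip_force: 0.5
```

```bash
python3 st.py
```

```text
t 8.15 stand xyz [ 27.9  -5.7 166.9] rot [180.  -0. 167.] F [ 0.9 -0.6  1.1] j [ -35.    1.   99.    0.   80. -112.]
```

Emit:
apply_moves(steps=[[-1,0,4,7,0,0,0],[-1,0,4,7,0,0,0],[-1,0,3,8,0,0,0],[-1,0,1,8,0,0,0],[-1,0,-3,8,0,0,0],[-1,0,-5,7,0,0,0],[-1,0,-6,6,0,0,0],[-1,0,-5,3,0,0,0]])

```text
time: 8.95
tool_pos: [473.3, -273.4, 112.7]
tcp_rot: [180.0, -0.1, 167.0]
ft_force: [0.9, 1.2, -0.2]
finger_gap: 0.2
grip_force: 0.7
```

```bash
python3 st.py
```

```text
t 8.95 stand xyz [ 36.2  -6.  112.7] rot [ 1.80e+02 -1.00e-01  1.67e+02] F [-1.4  0.6 -0.2] j [ -35.    4.  101.    0.   74. -112.]
```

Emit:
apply_moves(steps=[[-1,0,-5,2,0,0,0],[-1,0,-4,0,0,0,0],[-1,0,-3,0,0,0,0],[-1,0,-2,0,0,0,0],[-1,0,0,0,0,0,0],[-1,0,0,0,0,0,0],[-1,0,0,0,0,0,0],[-1,0,0,0,0,0,0]])

```text
time: 9.75
tool_pos: [471.5, -281.8, 111.7]
tcp_rot: [179.5, -0.1, 167.1]
ft_force: [3.1, 27.8, 7.8]
finger_gap: -0.2
grip_force: 0.0
```

```bash
python3 st.py
```

```text
t 9.75 stand xyz [ 44.8  -5.9 111.7] rot [ 1.795e+02 -1.000e-01  1.671e+02] F [-27.8  -3.3   7.8] j [ -36.    5.  101.    0.   75. -114.]
```

It stopped hard at about 28 N. I'm backing off and checking the top leaf with the wrist depth.

Emit:
apply_moves(steps=[[-1,0,15,0,0,0,0],[-1,0,30,0,0,0,0],[-1,0,40,-20,0,0,0],[-1,0,30,-40,0,0,0],[-1,0,10,-40,0,0,0],[-1,0,0,-30,0,0,0],[-1,0,0,0,0,0,0],[-1,0,0,0,0,0,0]])

```text
time: 10.55
tool_pos: [499.5, -165.5, 243.1]
tcp_rot: [-179.9, 0.2, 167.0]
ft_force: [-0.9, -0.4, -0.3]
finger_gap: 0.2
grip_force: 0.0
```

```bash
cat > wr.py <<'E'
from st import *
from scipy.spatial.transform import Rotation as Ro
def cloud(s,T):
    d=s['depth'];h,w=d.shape;u,vv=np.meshgrid(range(w),range(h));K=s['mtx']
    P=np.stack([(u-K[0,2])*d/K[0,0],(vv-K[1,2])*d/K[1,1],d,np.ones_like(d)],-1)@T.T
    return (P[d>0][:,:3]-[v[0],v[1],0])@R.T
def wristT(q,s):
    T=np.eye(4);T[:3,:3]=Ro.from_euler('xyz',q['tcp_rot'],degrees=True).as_matrix();T[:3,3]=q['tool_pos'];return T@s['hand_eye']
E
python3 - <<'E'
from wr import *
st();q=r.sense();s=snap('wrist','w1');C=cloud(s,wristT(q,s));a=snap('scene','scene1');D=cloud(a,a['T']);e=snap('side','side2');E=cloud(e,e['T'])
for nm,c in(('w',C),('sc',D),('sd',E)):
  c=c[(abs(c[:,1])<60)&(c[:,0]>-75)&(c[:,0]<130)&(c[:,2]>10)]
  for z in range(10,180,12):
    g=c[(c[:,2]>=z)&(c[:,2]<z+12)&(c[:,0]>20)]
    if len(g)>5: print(nm,z,len(g),np.median(g,0).round(1),np.percentile(g[:,0],[5,95]).round(1))
E
```

```text
t 10.55 stand xyz [-74.8  -4.8 243.1] rot [-179.9    0.2  167. ] F [ 0.6 -0.8 -0.3] j [ -24.   -4.   96.   -0.   88. -101.]
w 10 3528 [35.7 -3.4 15.8] [21.7 49. ]
w 22 2637 [57.5 -4.2 29.5] [49.  68.3]
w 34 11 [61.8 47.4 44.4] [58.2 64.4]
w 46 236 [57.4 47.5 53.2] [54.3 61.1]
w 58 139 [ 59.4 -39.7  62. ] [58.6 60.7]
w 82 119 [44.6 -6.3 93.1] [44.  45.5]
w 94 1707 [ 47.9  -4.8 100.9] [45.1 50.4]
w 106 2191 [ 53.2  -5.2 112.2] [50.3 56.1]
w 118 2443 [ 58.9  -5.8 124.2] [56.  61.7]
w 130 2822 [ 64.5  -5.9 136.2] [61.5 67.4]
w 142 3212 [ 70.2  -6.4 148.2] [67.2 73. ]
w 154 5863 [ 79.9  -5.8 159.3] [73.2 90.9]
sc 10 201 [70.2  6.9 15.1] [26.9 73. ]
sc 22 295 [64.5 -2.6 28.2] [51.9 72.8]
sc 34 6 [65.8 49.2 44.7] [60.8 68. ]
sc 46 25 [66.7 45.5 51.4] [64.2 69.9]
sc 58 103 [71.  -2.2 64.2] [68.7 73.1]
sc 70 103 [74.4 -2.5 76.2] [72.2 76.6]
sc 82 100 [77.6 -2.  88.2] [74.7 79.4]
sc 94 107 [ 80.7  -5.4 100.3] [78.7 83. ]
sc 106 108 [ 83.9  -2.3 112.2] [81.6 86.5]
sc 118 103 [ 86.9  -5.1 123.6] [84.4 89.8]
sc 130 111 [ 90.8  -3.2 136.2] [88.7 93. ]
sc 142 144 [ 93.7  -3.7 149.1] [91.5 95.6]
sc 154 250 [ 88.3  -0.9 157.8] [78.3 94.6]
sd 10 62 [73.3  1.7 16.4] [66.2 75.6]
sd 22 177 [67.5 -0.7 26.9] [59.  74.5]
sd 34 10 [69.2 19.4 35.7] [62.7 75.4]
sd 46 12 [70.   5.5 51.6] [68.1 71.4]
sd 58 27 [73.5  1.1 63.3] [71.  75.1]
sd 70 26 [76.6  1.4 77.2] [74.9 78.2]
sd 82 31 [79.9 -2.6 88.1] [77.9 81.6]
sd 94 29 [ 83.7   1.9 100.8] [68.4 85.5]
sd 106 34 [ 86.1  -5.5 112.1] [77.4 87.7]
sd 118 18 [ 89.5  22.9 123.5] [85.8 91. ]
sd 130 34 [ 92.6   4.8 134.9] [91.4 95.2]
sd 142 94 [ 94.6  -3.4 151. ] [80.9 97.6]
sd 154 201 [ 88.4   2.5 158.2] [79.5 97.8]
```

View pics/w1.png

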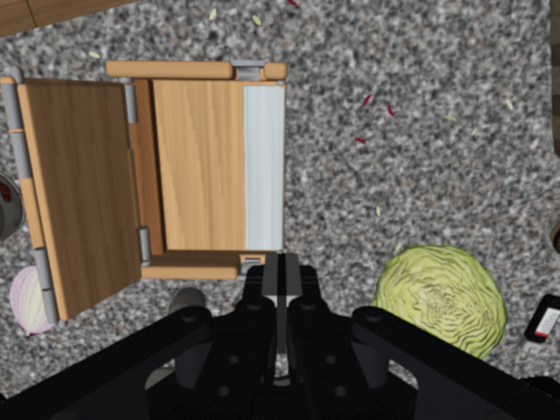

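The wrist view shows the top leaf folded at (80,200) and the ledge flat at (265,170). The leaf surface leans 25°, so it is about 10° short of flat (roughly 2.96 rad). The gripper linkage probably hit the leaf's top. I'm tilting the tool 25° and pressing the leaf flat.

Emit:
apply_moves(steps=[[-1,0,0,0,1,0,0],[-1,0,0,0,1,0,0],[-1,0,0,0,1,0,0],[-1,0,0,0,1,0,0],[-1,0,0,0,1,0,0],[-1,0,-2,40,0,0,0],[-1,0,-2,40,0,0,0],[-1,0,-2,40,0,0,0]])

```text
time: 11.5
tool_pos: [485.3, -219.6, 132.9]
tcp_rot: [-155.0, -0.1, 167.0]
ft_force: [0.3, -0.4, -0.3]
finger_gap: -0.1
grip_force: 0.0
```

Emit:
apply_moves(steps=[[-1,0,-4,30,0,0,0],[-1,0,0,6,0,0,0],[-1,0,0,0,0,0,0],[-1,0,0,0,0,0,0],[-1,0,0,0,0,0,0],[-1,0,0,0,0,0,0],[-1,0,0,0,0,0,0],[-1,0,0,0,0,0,0]])

```text
time: 12.3
tool_pos: [482.4, -237.8, 105.2]
tcp_rot: [-155.0, 0.0, 167.0]
ft_force: [-0.3, 0.3, -0.1]
finger_gap: -0.3
grip_force: 0.0
```

```bash
python3 st.py
```

```text
t 12.3 stand xyz [ -0.5  -5.2 105.2] rot [-155.    0.  167.] F [-0.2 -0.4 -0.1] j [-15.   4. 107. -27.  71. -83.]
```

Emit:
apply_moves(steps=[[-1,0,-9.1,4.2,0,0,0],[-1,0,-9.1,4.2,0,0,0],[-1,0,-9.1,4.2,0,0,0],[-1,0,-4.5,2.1,0,0,0],[-1,0,-4.5,2.1,0,0,0],[-1,0,-2.7,1.3,0,0,0],[-1,0,-2.7,1.3,0,0,0],[-1,0,0,0,0,0,0]])

```text
time: 13.1
tool_pos: [471.5, -282.9, 104.6]
tcp_rot: [-155.0, -0.0, 167.0]
ft_force: [0.4, 0.2, -0.1]
finger_gap: 0.1
grip_force: 0.0
```

```bash
python3 st.py
```

```text
t 13.1 stand xyz [ 45.8  -5.5 104.6] rot [-155.   -0.  167.] F [-0.3  0.4 -0.1] j [-20.   4. 107. -27.  68. -88.]
```

Emit:
apply_moves(steps=[[-1,0,-2.7,1.3,0,0,0],[-1,0,-2.7,1.3,0,0,0],[-1,0,-1.8,0.8,0,0,0],[-1,0,-1.8,0.8,0,0,0],[-1,0,-0.9,0.4,0,0,0],[-1,0,0,0,0,0,0],[-1,0,0,0,0,0,0],[-1,0,0,0,0,0,0]])

```text
time: 13.9
tool_pos: [469.1, -293.3, 104.6]
tcp_rot: [-155.0, -0.0, 167.0]
ft_force: [0.4, 2.1, -1.1]
finger_gap: -0.4
grip_force: 1.2
```

```bash
python3 st.py
```

```text
t 13.9 stand xyz [ 56.5  -5.6 104.6] rot [-155.   -0.  167.] F [-2.1 -0.1 -1.1] j [-21.   4. 107. -27.  68. -89.]
```

Emit:
apply_moves(steps=[[-1,0,-0.9,0.4,0,0,0],[-1,0,-0.9,0.4,0,0,0],[-1,0,-0.9,0.4,0,0,0],[-1,0,-0.9,0.4,0,0,0],[-1,0,0,0,0,0,0],[-1,0,0,0,0,0,0],[-1,0,0,0,0,0,0],[-1,0,0,0,0,0,0]])

```text
time: 14.7
tool_pos: [469.0, -294.5, 104.4]
tcp_rot: [-155.2, 0.0, 167.0]
ft_force: [1.0, 20.1, 5.2]
finger_gap: -0.4
grip_force: 10.7
```

```bash
python3 st.py
```

```text
t 14.7 stand xyz [ 57.7  -5.4 104.4] rot [-155.2    0.   167. ] F [-19.9  -3.6   5.2] j [-22.   4. 107. -27.  68. -89.]
```

The top leaf is flat on the back leaf with a firm stop at 20 N. I'm retreating, untilting and going behind the back leaf.

Emit:
apply_moves(steps=[[-1,0,18,-8,0,0,0],[-1,0,36,-17,0,0,0],[-1,0,-10,-30,0,0,0],[-1,0,-17,-36,0,0,0],[-1,0,-17,-36,0,0,0],[-1,0,-17,-36,-1,0,0],[-1,0,0,0,-1,0,0],[-1,0,0,0,-1,0,0]])

```text
time: 15.5
tool_pos: [483.7, -237.0, 258.8]
tcp_rot: [-170.1, 0.3, 167.0]
ft_force: [0.7, -1.1, -1.3]
finger_gap: -0.1
grip_force: 0.0
```

Emit:
apply_moves(steps=[[-1,0,0,0,-1,0,0],[-1,0,0,0,-1,0,0],[-1,0,-30,0,0,0,0],[-1,0,-40,0,0,0,0],[-1,0,-40,0,0,0,0],[-1,0,-30,0,0,0,0],[-1,0,0,0,0,0,0],[-1,0,0,0,0,0,0]])

```text
time: 16.3
tool_pos: [450.2, -373.4, 255.3]
tcp_rot: [-180.0, -0.0, 166.9]
ft_force: [-0.6, -0.3, 0.5]
finger_gap: 0.1
grip_force: 0.0
```

```bash
python3 - <<'E'
from wr import *
st();q=r.sense();s=snap('wrist','w2');C=cloud(s,wristT(q,s));a=snap('scene','scene2');D=cloud(a,a['T'])
for nm,c in(('w',C),('sc',D)):
  c=c[(abs(c[:,1])<60)&(c[:,0]>20)&(c[:,0]<130)&(c[:,2]>90)]
  for z in range(90,190,15):
    g=c[(c[:,2]>=z)&(c[:,2]<z+15)]
    if len(g)>5: print(nm,z,len(g),np.median(g,0).round(1),np.percentile(g[:,0],[5,95]).round(1))
E
```

```text
t 16.3 stand xyz [138.8  -5.8 255.3] rot [-180.    -0.   166.9] F [ 0.4 -0.5  0.5] j [ -45.    5.   86.   -0.   90. -122.]
w 105 10 [ 64.   -8.3 115. ] [61.8 70.7]
w 120 54 [ 77.2   0.3 127.9] [67.7 79.1]
w 135 94 [ 81.8  -2.4 145.4] [71.7 94.3]
w 150 4764 [ 86.6  -5.4 158.2] [77. 94.]
w 165 13 [ 85.8 -40.2 165.2] [84.4 86.4]
sc 90 133 [79.8 -2.1 97.6] [77.4 82.5]
sc 105 134 [ 83.9  -2.7 112.6] [81.5 86.3]
sc 120 134 [ 88.3  -4.9 127.1] [85.2 91.2]
sc 135 149 [ 92.6  -3.9 142.6] [90.5 95.2]
sc 150 289 [ 89.9  -0.7 156.4] [79.4 95.6]
```

Emit:
apply_moves(steps=[[-1,0,0,40,0,0,0],[-1,0,0,40,0,0,0],[-1,0,0,31,0,0,0],[-1,0,15,0,0,0,0],[-1,0,15,0,0,0,0],[-1,0,10,0,0,0,0],[-1,0,8,0,0,0,0],[-1,0,0,0,0,0,0]])

```text
time: 17.2
tool_pos: [463.4, -325.9, 147.8]
tcp_rot: [-179.8, 0.3, 167.1]
ft_force: [-3.0, -2.7, 4.0]
finger_gap: -0.3
grip_force: 2.4
```

```bash
python3 st.py
```

```text
t 17.2 stand xyz [ 89.6  -3.8 147.8] rot [-179.8    0.3  167.1] F [ 3.3 -2.3  4. ] j [ -40.    5.   97.   -0.   78. -117.]
```

Emit:
apply_moves(steps=[[-1,0,8,0,0,0,0],[-1,0,8,0,0,0,0],[-1,0,8,0,0,0,0],[-1,0,8,1,0,0,0],[-1,0,8,2,0,0,0],[-1,0,8,3,0,0,0],[-1,0,8,4,0,0,0],[-1,0,8,4,0,0,0]])

```text
time: 18.0
tool_pos: [476.1, -262.7, 130.0]
tcp_rot: [180.0, -0.0, 167.0]
ft_force: [-0.4, -2.1, 2.8]
finger_gap: -0.1
grip_force: 1.6
```

```bash
python3 st.py
```

```text
t 18.0 stand xyz [ 25.1  -5.6 130. ] rot [180.  -0. 167.] F [2.1 0.1 2.8] j [ -34.    3.  101.    0.   76. -111.]
```

Emit:
apply_moves(steps=[[-1,0,7,5,0,0,0],[-1,0,7,6,0,0,0],[-1,0,6,7,0,0,0],[-1,0,6,7,0,0,0],[-1,0,5,7,0,0,0],[-1,0,4,7,0,0,0],[-1,0,4,6,0,0,0],[-1,0,0,0,0,0,0]])

```text
time: 18.8
tool_pos: [484.2, -225.0, 84.1]
tcp_rot: [180.0, -0.1, 167.0]
ft_force: [0.5, -0.6, 2.5]
finger_gap: 0.3
grip_force: 1.3
```

```bash
python3 st.py
```

```text
t 18.8 stand xyz [-13.5  -6.3  84.1] rot [ 1.80e+02 -1.00e-01  1.67e+02] F [0.5 0.6 2.5] j [ -30.    4.  104.   -0.   71. -107.]
```

Emit:
apply_moves(steps=[[-1,0,4,5,0,0,0],[-1,0,4,5,0,0,0],[-1,0,4,4,0,0,0],[-1,0,3,3,0,0,0],[-1,0,0,0,0,0,0],[-1,0,0,0,0,0,0],[-1,0,0,0,0,0,0],[-1,0,0,0,0,0,0]])

```text
time: 19.6
tool_pos: [488.1, -210.6, 68.5]
tcp_rot: [180.0, -0.0, 167.0]
ft_force: [-0.7, 0.9, 2.8]
finger_gap: -0.0
grip_force: 1.3
```

```bash
python3 - <<'E'
from st import *
st(); s=snap('scene','scene3'); cv2.imwrite('pics/c4.png',cv2.resize(s['color'][205:325,220:380],None,fx=4.5,fy=4.5,interpolation=cv2.INTER_CUBIC))
E
```

```text
t 19.6 stand xyz [-28.3  -5.7  68.5] rot [180.  -0. 167.] F [-0.7 -0.9  2.8] j [ -29.    5.  105.    0.   69. -106.]
```

View pics/c4.png

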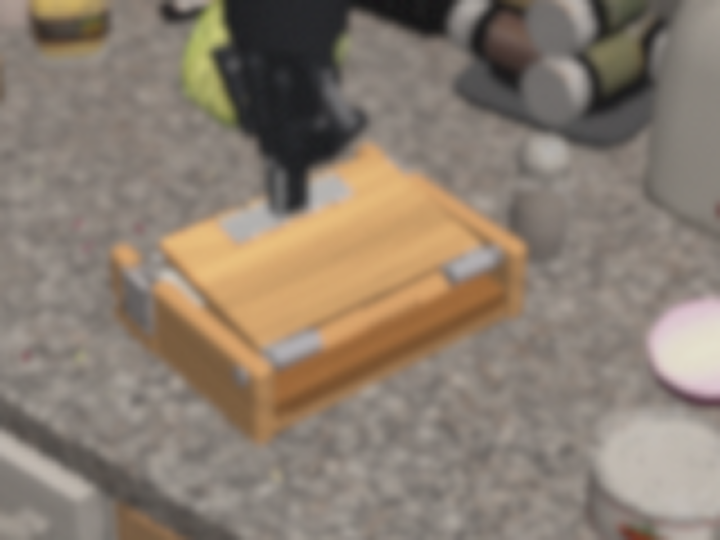

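The finger is on the steel plate at (288,200), with the leaf nearly down and the shaker and tin untouched. I'm pressing down gently by feel.

Emit:
apply_moves(steps=[[-1,0,1,1.5,0,0,0],[-1,0,1,1.5,0,0,0],[-1,0,1,1.5,0,0,0],[-1,0,0,1,0,0,0],[-1,0,0,1,0,0,0],[-1,0,0,0,0,0,0],[-1,0,0,0,0,0,0],[-1,0,0,0,0,0,0]])

```text
time: 20.45
tool_pos: [489.1, -208.1, 62.1]
tcp_rot: [-180.0, 0.0, 167.0]
ft_force: [1.0, -0.9, 2.3]
finger_gap: -0.0
grip_force: 1.3
```

Emit:
apply_moves(steps=[[-1,0,0,1,0,0,0],[-1,0,0,1,0,0,0],[-1,0,0,1,0,0,0],[-1,0,0,0,0,0,0],[-1,0,0,0,0,0,0],[-1,0,0,0,0,0,0],[-1,0,0,0,0,0,0],[-1,0,0,0,0,0,0]])

```text
time: 21.25
tool_pos: [489.3, -207.9, 59.6]
tcp_rot: [180.0, 0.0, 167.0]
ft_force: [-1.0, 0.8, 9.4]
finger_gap: -0.0
grip_force: 4.3
```

Emit:
apply_moves(steps=[[-1,0,0,1,0,0,0],[-1,0,0,1,0,0,0],[-1,0,0,0,0,0,0],[-1,0,0,0,0,0,0],[-1,0,0,0,0,0,0],[-1,0,0,0,0,0,0],[-1,0,0,0,0,0,0],[-1,0,0,0,0,0,0]])

```text
time: 22.05
tool_pos: [489.3, -207.7, 57.7]
tcp_rot: [180.0, 0.0, 167.0]
ft_force: [-0.4, 1.3, 8.4]
finger_gap: -0.2
grip_force: 4.3
```

Emit:
apply_moves(steps=[[-1,0,0,0.5,0,0,0],[-1,0,0,0.5,0,0,0],[-1,0,0,0,0,0,0],[-1,0,0,0,0,0,0],[-1,0,0,0,0,0,0],[-1,0,0,0,0,0,0],[-1,0,0,0,0,0,0],[-1,0,0,0,0,0,0]])

```text
time: 22.85
tool_pos: [489.3, -207.6, 56.4]
tcp_rot: [180.0, 0.0, 167.0]
ft_force: [-0.1, 2.1, 7.0]
finger_gap: 0.1
grip_force: 3.2
```

Emit:
apply_moves(steps=[[-1,0,0,1,0,0,0],[-1,0,0,0,0,0,0],[-1,0,0,1,0,0,0],[-1,0,0,0,0,0,0],[-1,0,0,1,0,0,0],[-1,0,0,0,0,0,0],[-1,0,0,0,0,0,0],[-1,0,0,0,0,0,0]])

```text
time: 23.65
tool_pos: [488.2, -207.9, 52.3]
tcp_rot: [180.0, -0.1, 167.0]
ft_force: [-1.0, -0.1, 0.7]
finger_gap: -0.2
grip_force: 0.0
```

Emit:
apply_moves(steps=[[-1,0,0,1,0,0,0],[-1,0,0,0,0,0,0],[-1,0,0,0,0,0,0],[-1,0,0,0,0,0,0],[-1,0,0,0,0,0,0],[-1,0,0,0,0,0,0],[-1,0,0,0,0,0,0],[-1,0,0,0,0,0,0]])

```text
time: 24.45
tool_pos: [488.9, -208.0, 52.0]
tcp_rot: [180.0, 0.0, 167.0]
ft_force: [0.1, 0.1, 0.1]
finger_gap: -0.2
grip_force: 0.0
```

Contact is lost below the finger, so the leaf appears to have snapped through. I'm confirming by pressing to the hard stop.

Emit:
apply_moves(steps=[[-1,0,0,1,0,0,0],[-1,0,0,0,0,0,0],[-1,0,0,1,0,0,0],[-1,0,0,0,0,0,0],[-1,0,0,0,0,0,0],[-1,0,0,0,0,0,0],[-1,0,0,0,0,0,0],[-1,0,0,0,0,0,0]])

```text
time: 25.25
tool_pos: [488.9, -208.0, 50.0]
tcp_rot: [180.0, -0.0, 167.0]
ft_force: [-1.6, 0.9, 4.0]
finger_gap: -0.1
grip_force: 1.7
```

Emit:
apply_moves(steps=[[-1,0,0,1,0,0,0],[-1,0,0,0,0,0,0],[-1,0,0,1,0,0,0],[-1,0,0,0,0,0,0],[-1,0,0,0,0,0,0],[-1,0,0,0,0,0,0],[-1,0,0,0,0,0,0],[-1,0,0,0,0,0,0]])

```text
time: 26.05
tool_pos: [488.9, -208.1, 48.0]
tcp_rot: [-180.0, 0.0, 167.0]
ft_force: [-1.0, 1.7, 4.1]
finger_gap: 0.1
grip_force: 2.0
```

Emit:
apply_moves(steps=[[-1,0,0,1,0,0,0],[-1,0,0,0,0,0,0],[-1,0,0,1,0,0,0],[-1,0,0,0,0,0,0],[-1,0,0,0,0,0,0],[-1,0,0,0,0,0,0],[-1,0,0,0,0,0,0],[-1,0,0,0,0,0,0]])

```text
time: 26.85
tool_pos: [489.0, -208.1, 46.7]
tcp_rot: [-180.0, 0.0, 167.0]
ft_force: [-5.8, 2.6, 10.9]
finger_gap: -0.1
grip_force: 5.8
```

Emit:
apply_moves(steps=[[-1,0,0,1,0,0,0],[-1,0,0,0,0,0,0],[-1,0,0,1,0,0,0],[-1,0,0,0,0,0,0],[-1,0,0,0,0,0,0],[-1,0,0,0,0,0,0],[-1,0,0,0,0,0,0],[-1,0,0,0,0,0,0]])

```text
time: 27.65
tool_pos: [489.1, -208.3, 46.1]
tcp_rot: [-180.0, 0.0, 167.0]
ft_force: [-11.9, 5.4, 24.8]
finger_gap: -0.2
grip_force: 12.5
```

Hard stop. I'm lifting slowly to see whether the leaf stays down.

Emit:
apply_moves(steps=[[-1,0,0,-2,0,0,0],[-1,0,0,-2,0,0,0],[-1,0,0,-2,0,0,0],[-1,0,0,-2,0,0,0],[-1,0,0,-2,0,0,0],[-1,0,0,-2,0,0,0],[-1,0,0,-1,0,0,0],[-1,0,0,0,0,0,0]])

```text
time: 28.45
tool_pos: [489.0, -208.1, 57.0]
tcp_rot: [-180.0, 0.0, 167.0]
ft_force: [-0.4, -0.0, 0.2]
finger_gap: -0.1
grip_force: 0.0
```

Emit:
apply_moves(steps=[[-1,0,0,-2,0,0,0],[-1,0,0,-2,0,0,0],[-1,0,0,-2,0,0,0],[-1,0,0,-2,0,0,0],[-1,0,0,-2,0,0,0],[-1,0,0,0,0,0,0],[-1,0,0,0,0,0,0],[-1,0,0,0,0,0,0]])

```text
time: 29.25
tool_pos: [488.8, -208.0, 66.8]
tcp_rot: [180.0, -0.0, 167.0]
ft_force: [0.1, -0.4, -1.0]
finger_gap: -0.2
grip_force: 0.0
```

```bash
python3 - <<'E'
from wr import *
st();a=snap('scene','scene4')
for nm,s in(('sc',a),('sd',snap('side','side4'))):
  c=cloud(s,s['T']); c=c[(abs(c[:,1])<80)&(abs(c[:,1])>45)&(abs(c[:,0])<110)&(c[:,2]>10)]
  for x in range(-60,60,15):
    g=c[(c[:,0]>=x)&(c[:,0]<x+15)]
    if len(g)>5: print(nm,x,len(g),np.median(g,0).round(1))
cv2.imwrite('pics/c5.png',cv2.resize(a['color'][205:325,220:380],None,fx=4.5,fy=4.5,interpolation=cv2.INTER_CUBIC))
E
```

```text
t 29.25 stand xyz [-31.   -5.7  66.8] rot [180.  -0. 167.] F [ 0.4  0.2 -1. ] j [ -29.    5.  106.   -0.   69. -106.]
sc -60 23 [-47.3 -51.7  49.3]
sc -45 185 [-36.2 -46.8 274.1]
sc -30 247 [-23.4 -46.6 289. ]
sc -15 88 [ -7.8 -46.6  51.1]
sc 0 114 [ 10.7 -57.1  52.1]
sc 15 843 [ 20.9 -60.6 441.5]
sc 30 99 [ 36.1 -45.9  51.9]
sc 45 140 [ 52.9 -47.6  50.2]
sd -60 62 [-49.9  48.7 427.3]
sd -45 95 [-36.8  46.4  49.1]
sd -30 85 [-21.7 -45.1  49.2]
sd -15 95 [ -7.  -45.   50.1]
sd 0 148 [  8.6 -56.2  52.7]
sd 15 402 [ 21.4 -60.4 441.5]
sd 30 94 [ 38.3 -45.4  51.6]
sd 45 99 [ 52.5 -45.   50.7]
```

View pics/c5.png

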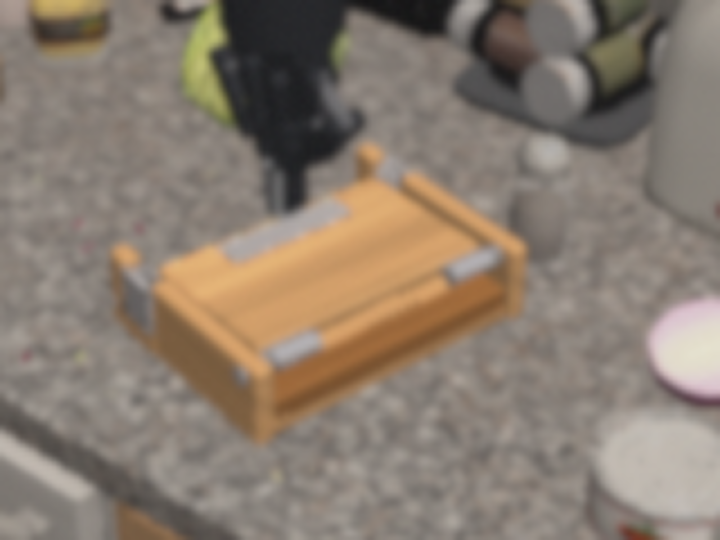

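The leaf stays level in the case with the finger clear of it, so it is latched. The bystanders are untouched. I'm withdrawing and handing in.

Emit:
apply_moves(steps=[[-1,0,0,-20,0,0,0],[-1,0,0,-30,0,0,0],[-1,0,0,-30,0,0,0],[-1,0,0,-20,0,0,0],[-1,0,0,0,0,0,0],[-1,0,0,0,0,0,0],[-1,0,0,0,0,0,0],[-1,0,0,0,0,0,0]])

```text
time: 30.15
tool_pos: [488.0, -207.6, 165.3]
tcp_rot: [180.0, -0.2, 167.0]
ft_force: [-0.1, -0.9, 0.4]
finger_gap: -0.4
grip_force: 0.0
```

```bash
python3 -c "
from st import *
st(); print(r.hand_in())"
```

```text
t 30.15 stand xyz [-31.3  -6.5 165.3] rot [180.   -0.2 167. ] F [0.9 0.1 0.4] j [ -29.   -1.  101.    0.   80. -106.]
the job is handed in; nothing more can be done
None
```

I folded the stand away and handed it in at about 30 s. The back leaf stayed shut by itself once I lifted off, the highest contact force I read was about 28 N, and the shaker and tin looked undisturbed; I worked well clear of the mustard jar but did not re-check it, and the hand-in call returned no verdict.

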